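# Set a pen blank in the saw jig

## Robot

A 6-joint arm with a two-finger parallel gripper is mounted at the origin on a cart in front of the work surface, level with it; the furniture and walls round the work are solid. World frame = base frame: x ahead of the robot, y to its left, z up, the work surface at z = 0. Lengths are in m, angles in rad, forces in N, time in s.
With the tool pointing down it reaches from about 0.225 to 0.875 m from the base axis. Payload 3.4 kg.
Tool frame: the origin (TCP) lies midway between the tips of the shut fingers; the grasp point (between the pads) lies 19 mm behind it; z points along the fingers, y is the line along which they close (so a half turn about z gives the same grasp; the last joint's range is limited). The gripper opens to 85 mm and grips with 20 to 120 N. Pads are 22 mm wide; open, the fingers measure 114 mm over their backs; the gripper's body (76 mm by 85 mm) begins 54 mm behind the grasp point. The pads swing forward as they close: fully open they stand 13 mm farther back than shut.
Start: joints at [-1.401, 0.276, 1.505, -0, 1.361, -0.121], TCP at [0.165, -0.551, 0.198] pointing down, gripper open.
Joint ranges: [-2.89, 2.89], [-0.75, 2.08], [0.22, 2.7], [-1.18, 4.32], [0.11, 2.71], [-2.7, 2.7]. Speed limits (rad/s): [2.57, 2.57, 3.14, 3.14, 3.14, 3.14].

## Interface

Orientations are given as a unit quaternion [w, x, y, z].
In Python, from rig import * gives the robot as it stands.
- The arm moves only by the tool apply_moves, never from a script. Its argument "steps" is one flat list of numbers, 4 for each row, row after row: the shift along the world's x, y, z in cm, then the turn about the world's z in degrees. A call has 1 to 8 rows; each row is the pose to reach, as a shift and turn from the pose commanded when the call began; what a row does not reach only later rows make up. A row lasts 1/12 s, in which the tool goes at most 41.7 mm and 7.16 degrees, less where a joint would pass 70% of its speed; a pose out of reach is approached as far as the arm can. A call with a gripper value outside its range is refused whole. "jaw" is the closure in counts, from 0 (fully open) to 255 (shut), set as the call begins (left out, the last holds). The fingers move at their own pace and stop on an object; "newtons" is the grip in N (left out, the last holds). Time passes only in rows, so rows that repeat a pose let the fingers close. It gives the time, the measured TCP pose, the force, the opening and the grip force at its end, in the units of the state.
- get_state(): the state, without advancing time (a new reading comes with each control period).
- get_image(name): name is "scene" or "side" or "wrist"; returns the picture (384x512x3 uint8, red, green, blue); there is no depth.
- calibration(name): a dict with "fx", "fy", "cx", "cy" (pixels), "k1" (the pictures are not rectified: a ray, as slopes to the right and down, at radius r is drawn at 1 + k1 r^2 times it, then the intrinsics apply), "xyz" and "rotation" of the camera in the world. Camera axes: x right, y up, looking along -z (the intrinsics and any distortion apply to the point x, -y, -z); pixel columns grow to the right and rows downward; lengths in m; the calibration is good to about 2 mm. A picture is of the moment at which its call begins: read the wrist's pose just before it. calibration takes no time and is no camera call; for the wrist camera it gives the pose at the moment of the call.
- sign_off(): hands the job in; it is judged then, once.
The state is a dict: "clock": time; "qpos": joint angles; "qd": joint speeds; "effort": joint torques, N m; "position": TCP position; "ee_rot": TCP orientation; "contact_force": force on the tool from outside, world axes, zero at the start; "moment": the same for the moment, N m; "width": finger opening in m; "gripper_force": force on a finger pad.
Only numpy, scipy, OpenCV 4.12 (cv2) and the standard library are available. Lean on these libraries where they do the work, as an engineer would, in place of code of your own. Each camera call takes 0.05 s, during which the arm holds its last target. There are 200 camera calls.

## Task

Set the long square wood blank that lies askew on the saw jig ready for cutting: push it with the fingertips across the board until its side lies flat along the long fence and its left end is up against the stop block. Only push it, never lift or tip it, and leave the short blank, the round tin and the small bottle where they stand. Then move the hand clear.

Things in the scene. Friction and masses are not known exactly. Their poses are not given: they have to be found in the camera images.
- jig: Saw jig, screwed down, immovable: flat plywood board 163 x 280 mm, 12 mm thick, with a fence along its far edge and a stop block across its left end; front and right edges are open. Origin on the bench under it; x points away from the robot to the fence, y left along the fence to the stop, z up. The board spans x -85 to 78, y -140 to 140 mm, top z = 12. Place and yaw (to 0.35 rad) vary.
- fence (a point): Middle of the top edge of the fence's near face, at (60, 0, 28) mm in the jig's frame. The fence is a wooden strip 18 mm thick along the board's whole far edge (x 60 to 78), 16 mm higher than the board; the thin saw slot in it does not matter. Its face is the plane x = 60.
- stop (a point): Middle of the top edge of the stop block's face that looks along the fence, at (15, 122, 28) mm in the jig's frame. The block is a wooden strip 18 mm thick (y 122 to 140, x -30 to 60 mm), 16 mm higher than the board. Its face is the plane y = 122.
- long_blank: The blank to set: plain square reddish hardwood bar, 19 (x) by 128 (y, length) by 20 mm (z), 25 to 50 g, lying loose on the jig's board. Origin: centre of its underside; +y end towards the stop, z up. Starts 65 to 135 mm off its place, turned up to 0.35 rad against the fence. Set, its origin is at about (50.5, 58, 12) mm in the jig's frame, its y axis along the jig's.
- short_blank: Bystander: a short dark square wood blank, 19 x 63 x 19 mm, loose on the bench beyond the fence. Origin: centre of its underside, y along its length. Leave it.
- tin: Bystander: round tin with a lid, 78 mm across, 31 mm high, loose on the bench to the right of the jig. Origin: centre of its underside. Leave it.
- glue_bottle: Bystander: small round bottle, 32 mm across, 91 mm high, loose on the bench to the left of the jig beyond the stop. Origin: centre of its underside. Leave it.
There are look-alikes about, which are no part of the job. There is more than one size of the long_blank; the job needs the larger.

How it is judged:
By the outcome, as a careful person would: the job done as asked, in the order asked, and still so for the second after the job is handed in, with the robot touching nothing.
It also fails if it takes over 54 s, if anything falls off the work surface, if the arm or the gripper's body presses on something with over 40 N, if the wrist force passes 120 N, or if a joint passes its speed limit or range.

## Working session

There is one attempt and no reset: what is moved stays moved. The work goes in short steps, Python scripts to look and compute and a tool call to move; the robot and the scene stay as the last step left them, time stands still between calls to the robot, and variables do not carry over. Pictures are saved under pics/ and viewed, at most 10 in all, crops included, and the job is handed in when it is done.

Besides the shell and the picture viewer there is one more tool, called after "Emit:" as name(argument=value, ...), one argument or row to a line, values as JSON. apply_moves: Moves the arm, as the interface text tells. Its arguments: {"type":"object","properties":{"steps":{"type":"array","items":{"type":"number"}},"jaw":{"type":"number"},"newtons":{"type":"number"}},"required":["steps"]}

```bash
mkdir -p pics; cat > h.py <<'E'
from rig import *
import numpy as np, cv2
def ray(name,u,v,c=None):
    c=c or calibration(name)
    K=np.array([[c['fx'],0,c['cx']],[0,c['fy'],c['cy']],[0,0,1.]])
    x,y=((u-c['cx'])/c['fx'],(v-c['cy'])/c['fy'])
    x0,y0=x,y
    for _ in range(30):
        s=1+c['k1']*(x0*x0+y0*y0); x0,y0=x/s,y/s
    R=np.array(c['rotation'],float)
    if R.size==4:
        w,a,b,d=R.ravel(); R=np.array([[1-2*(b*b+d*d),2*(a*b-w*d),2*(a*d+w*b)],[2*(a*b+w*d),1-2*(a*a+d*d),2*(b*d-w*a)],[2*(a*d-w*b),2*(b*d+w*a),1-2*(a*a+b*b)]])
    return np.array(c['xyz']),R.reshape(3,3)@np.array([x0,-y0,-1])
def pt(name,u,v,z,c=None):
    o,d=ray(name,u,v,c); return o+d*(z-o[2])/d[2]
E
python3 - <<'E'
from h import *
a=get_image("scene");b=get_image("side")
for n,i in(("scene",a),("side",b)):
    cv2.imwrite(f"pics/{n}0.png",cv2.resize(i[:,:,::-1],(800,600),interpolation=cv2.INTER_CUBIC)); cv2.imwrite(f"raw_{n}.png",i[:,:,::-1]); print(calibration(n))
print(get_state())
E
```

```text
{'fx': 448.9643661845671, 'fy': 448.9643661845671, 'cx': 251.8161382010574, 'cy': 186.7052474315552, 'k1': -0.02313096802955704, 'xyz': array([-0.04183963,  0.49124752,  0.46219457]), 'rotation': array([-0.3639601 , -0.2129887 ,  0.46477549,  0.77855802])}
{'fx': 371.9582629625135, 'fy': 371.9582629625135, 'cx': 255.93108903425008, 'cy': 190.72321776271494, 'k1': -0.055547183881671895, 'xyz': array([ 0.53543513, -0.7106032 ,  0.50196704]), 'rotation': array([ 0.88187156,  0.47125009, -0.0034251 , -0.01463466])}
{'clock': 0.1, 'qpos': array([-1.40101364e+00,  2.76569692e-01,  1.50602131e+00,  1.55963186e-07,
        1.36070756e+00, -1.21042910e-01]), 'qd': array([-0.0005869 ,  0.00031855, -0.00139935,  0.00162944,  0.00064249,
        0.00134424]), 'effort': array([ 1.81663629e-03, -4.17699265e+01, -2.46404153e+01, -2.34778527e-04,
        5.73734025e-03,  5.85907941e-06]), 'position': array([ 0.1647579 , -0.55033369,  0.19739874]), 'ee_rot': array([-8.52703164e-04,  9.89445818e-01,  1.44900815e-01, -2.07081202e-05]), 'contact_force': array([ 0.03138851,  0.85358766, -0.35167159]), 'moment': array([-0.03301508, -0.00694836,  0.05156624]), 'gripper_force': 0.0, 'width': 0.08490028451719582}
```

View pics/scene0.png

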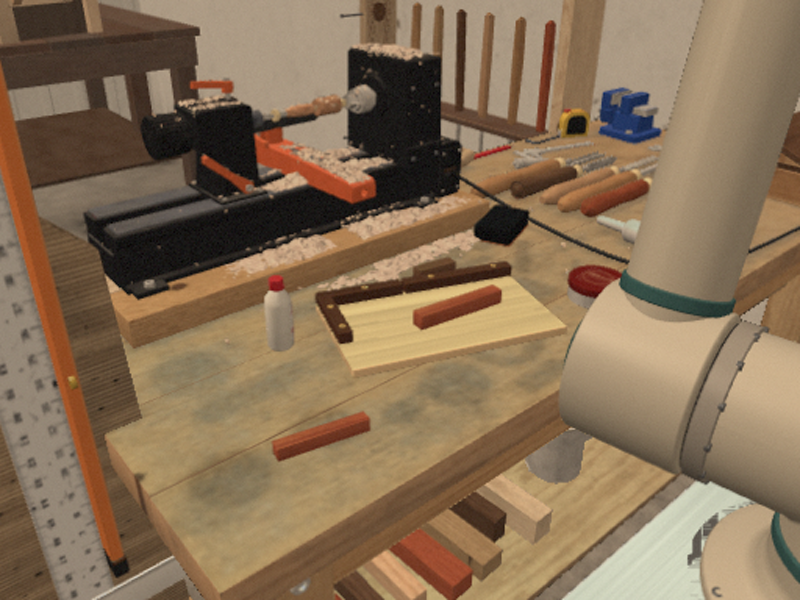

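View pics/side0.png

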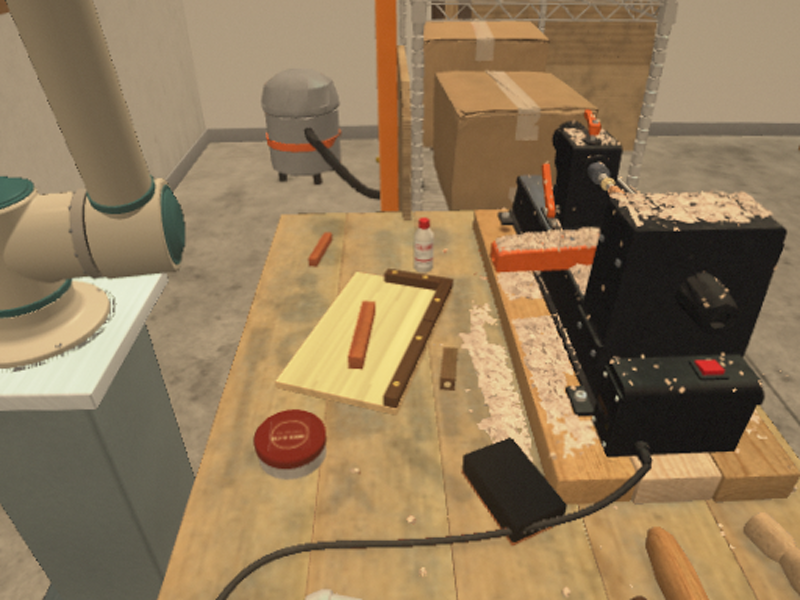

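The scene view (800x600) shows the jig at about (440,320), with the blank on it from (415,318) to (500,295). A smaller red look-alike lies on the bench at (320,435). In the side view the board corners are about (277,384), (355,272), (450,280) and (395,405), with the blank from (368,303) to (356,367) and the tin at (290,438).

```bash
cat >> h.py <<'E'
def blank_mask(i,roi):
    h=cv2.cvtColor(i,cv2.COLOR_RGB2HSV); m=((h[...,0]<14)|(h[...,0]>172))&(h[...,1]>120)&(h[...,2]>60)
    z=np.zeros(m.shape,np.uint8); x0,y0,x1,y1=roi; z[y0:y1,x0:x1]=m[y0:y1,x0:x1]; 
    return cv2.morphologyEx(z,cv2.MORPH_OPEN,np.ones((2,2)))
def big(m):
    c,_=cv2.findContours(m,cv2.RETR_EXTERNAL,cv2.CHAIN_APPROX_NONE); return max(c,key=cv2.contourArea)
E
python3 - <<'E'
from h import *
np.set_printoptions(precision=4,suppress=True)
s=cv2.imread("raw_side.png")[:,:,::-1].copy(); a=cv2.imread("raw_scene.png")[:,:,::-1].copy()
k=.64
P=dict(side=dict(frontright=(277,384,.012),frontleft=(357,273,.012),fence_near_end=(386,400,.028),inner=(434,289,.028)),
 scene=dict(frontleft=(352,372,.012),frontright=(566,327,.012),fence_in_right=(511,273,.028),inner=(338,300,.028)))
for n in P:
    for q,(u,v,z) in P[n].items(): print(n,q,pt(n,u*k,v*k,z))
for n,i,roi in(("side",s,(210,180,250,245)),("scene",a,(255,175,330,215))):
    m=blank_mask(i,roi);c=big(m); ap=cv2.approxPolyDP(c,1.5,True)[:,0]
    print(n,cv2.contourArea(c))
    for u,v in ap: print((u,v),pt(n,u,v,.032),pt(n,u,v,.012),i[v,u])
# sub crop
c1=cv2.resize(s[160:270,165:300],None,fx=4,fy=4,interpolation=cv2.INTER_CUBIC)
c2=cv2.resize(a[155:250,190:370],None,fx=3,fy=3,interpolation=cv2.INTER_CUBIC)
w=np.zeros((c1.shape[0]+0,0,3)); cv2.imwrite("pics/c1.png",c1[:,:,::-1]);cv2.imwrite("pics/c2.png",c2[:,:,::-1])
E
```

```text
side frontright [ 0.394  -0.1649  0.012 ]
side frontleft [0.4855 0.0978 0.012 ]
side fence_near_end [ 0.53   -0.2148  0.028 ]
side inner [0.6042 0.0203 0.028 ]
scene frontleft [0.4766 0.1107 0.012 ]
scene frontright [ 0.3848 -0.1511  0.012 ]
scene fence_in_right [ 0.5066 -0.185   0.028 ]
scene inner [0.5956 0.0424 0.028 ]
side 363.5
(np.int32(239), np.int32(194)) [ 0.5138 -0.0196  0.032 ] [0.5129 0.0098 0.012 ] [187 112  62]
(np.int32(233), np.int32(194)) [ 0.5004 -0.0191  0.032 ] [0.4989 0.0104 0.012 ] [179  92  52]
(np.int32(224), np.int32(228)) [ 0.4852 -0.1381  0.032 ] [ 0.483  -0.1138  0.012 ] [163  83  47]
(np.int32(225), np.int32(236)) [ 0.4881 -0.1624  0.032 ] [ 0.4861 -0.1391  0.012 ] [220 187 114]
(np.int32(232), np.int32(236)) [ 0.5016 -0.1629  0.032 ] [ 0.5001 -0.1396  0.012 ] [221 188 115]
(np.int32(240), np.int32(202)) [ 0.5163 -0.0506  0.032 ] [ 0.5155 -0.0225  0.012 ] [226 193 119]
scene 677.0
(np.int32(321), np.int32(186)) [ 0.4757 -0.1312  0.032 ] [ 0.4997 -0.1602  0.012 ] [188 156 106]
(np.int32(315), np.int32(183)) [ 0.4922 -0.1314  0.032 ] [ 0.5171 -0.1603  0.012 ] [166  89  56]
(np.int32(266), np.int32(199)) [ 0.5072 -0.0106  0.032 ] [ 0.5327 -0.0339  0.012 ] [160  85  50]
(np.int32(266), np.int32(208)) [0.4824 0.0115 0.032 ] [ 0.5068 -0.0108  0.012 ] [147  96  63]
(np.int32(271), np.int32(211)) [0.4687 0.0115 0.032 ] [ 0.4924 -0.0108  0.012 ] [204 173 117]
(np.int32(319), np.int32(195)) [ 0.4532 -0.1006  0.032 ] [ 0.4762 -0.1281  0.012 ] [206 174 116]
```

View pics/c1.png

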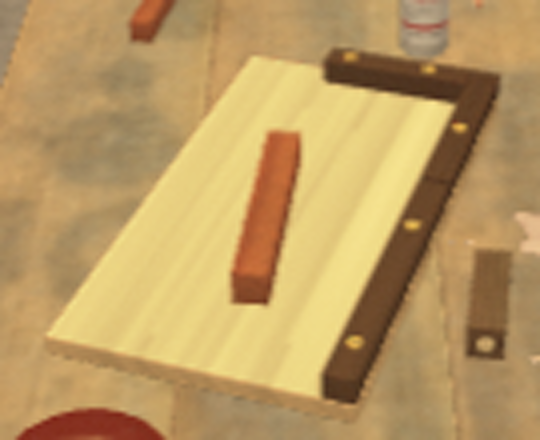

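View pics/c2.png

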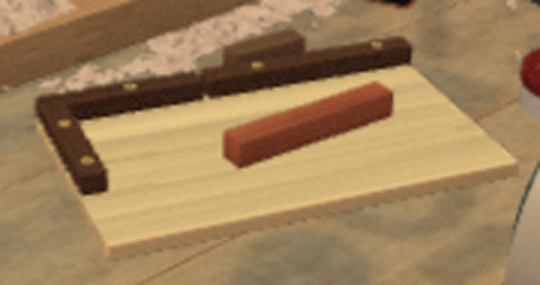

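The crops show the board, fence and blank clearly. In c1 the front corners are at (48,338) and (252,57). In c2 they are at (108,245) and (517,160). The two views disagree by about 1 cm, so I'll move the hand above the jig and measure from straight overhead.

Emit:
apply_moves(
  steps=[2,3,3,0,4,6,6,0,6,9,9,0,8,12,13,-4,10,16,15,-8,12,20,15,-12,14,24,15,-16,16,28,15,-20],
  jaw=0,
)

```text
clock: 0.77
position: [0.3079, -0.3045, 0.3473]
ee_rot: [0.001, 1.0, -0.031, 0.001]
contact_force: [1.5, 0.1, -0.8]
width: 0.0854
gripper_force: 0.0
```

Emit:
apply_moves(
  steps=[2,4,0,-4,4,8,0,-8,6,11,0,-10,8,14,0,-12,10,17,0,-12,11,18,0,-12,11,18,0,-12,11,18,0,-12],
)

```text
clock: 1.43
position: [0.4171, -0.1254, 0.346]
ee_rot: [0.0, 0.991, -0.132, -0.001]
contact_force: [0.6, -0.3, -0.2]
width: 0.0854
gripper_force: 0.0
```

```bash
python3 - <<'E'
from h import *
import pickle
c=calibration("wrist");i=get_image("wrist");pickle.dump((c,i),open("w1.pkl","wb"))
print(get_state()['position'],get_state()['clock'],c)
cv2.imwrite("pics/w1.png",cv2.resize(i[:,:,::-1],(800,600),interpolation=cv2.INTER_CUBIC))
E
```

```text
[ 0.41678412 -0.12611418  0.3460679 ] 1.4833 {'fx': 289.23093176681175, 'fy': 289.23093176681175, 'cx': 254.21932960694258, 'cy': 189.6526769008763, 'k1': -0.02405639887982, 'xyz': array([ 0.49074663, -0.14535782,  0.52217313]), 'rotation': array([-0.60013092,  0.09205901, -0.12037349,  0.78541596])}
```

View pics/w1.png

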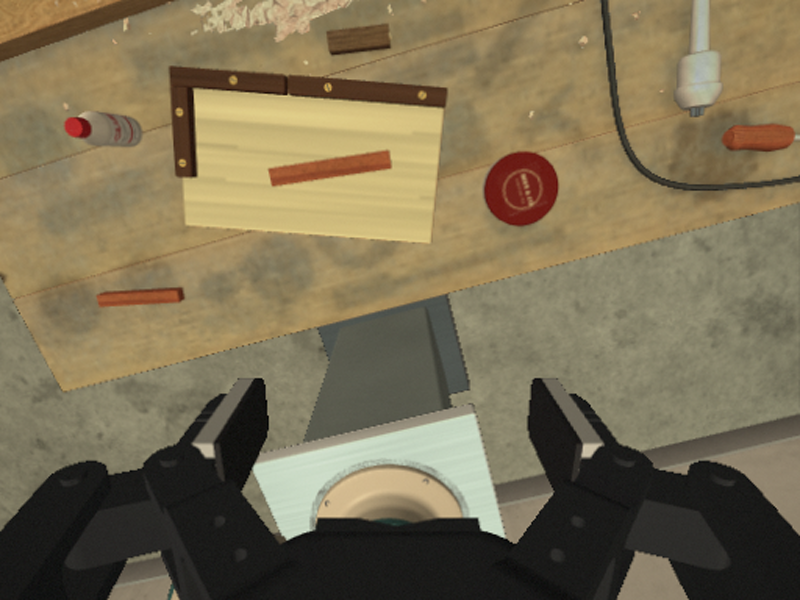

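Overhead view: the board front corners are at (184,226) and (432,243), and the fence's near edge runs from (194,88) to (444,106). The stop's inner edge is at x≈195, and the blank lies from (270,177) to (390,158). The tin is at (521,188) and the bottle at (100,128).

```bash
cat >> h.py <<'E'
import pickle
def fitl(p): 
    vx,vy,x,y=cv2.fitLine(np.float32(p),cv2.DIST_HUBER,0,.001,.001).ravel(); return np.array([x,y]),np.array([vx,vy])
def lightmask(i,box):
    h=cv2.cvtColor(i,cv2.COLOR_RGB2HSV); x0,y0,x1,y1=box
    m=np.zeros(h.shape[:2],np.uint8); m[y0:y1,x0:x1]=((h[...,2]>185)&(h[...,0]>19)&(h[...,0]<32))[y0:y1,x0:x1]; return m
def cast(c,p,z): return np.array([pt("wrist",u,v,z,c)[:2] for u,v in p])
E
python3 - <<'E'
from h import *
np.set_printoptions(precision=4,suppress=True)
c,i=pickle.load(open("w1.pkl","rb"))
h=cv2.cvtColor(i,cv2.COLOR_RGB2HSV);k=.64
for u,v in((300,120),(250,200),(400,220),(300,235),(330,170),(250,250),(420,150),(460,120)): print((u,v),h[int(v*k),int(u*k)])
m=cv2.morphologyEx(lightmask(i,(100,40,300,170)),cv2.MORPH_OPEN,np.ones((3,3)))
ct=big(m); hull=cv2.convexHull(ct); ap=cv2.approxPolyDP(hull,3,True)[:,0]
print(cv2.contourArea(hull),ap.tolist()); print(cast(c,ap,.012))
rm=blank_mask(i,(160,85,260,125)); rc=big(rm); r=cv2.minAreaRect(rc); bp=cv2.boxPoints(r)
print(r); B=cast(c,bp,.032); print(B, [np.linalg.norm(B[j]-B[j-1]) for j in range(4)], B.mean(0))
E
```

```text
(300, 120) [ 23  99 221]
(250, 200) [ 23 100 216]
(400, 220) [ 23 103 201]
(300, 235) [ 19 103 169]
(330, 170) [ 10 176 148]
(250, 250) [ 20  92 156]
(420, 150) [ 23 102 208]
(460, 120) [ 22  83 139]
13854.5 [[124, 59], [282, 70], [275, 154], [119, 143], [117, 116]]
[[ 0.6079  0.0431]
 [ 0.5229 -0.2015]
 [ 0.3906 -0.1565]
 [ 0.4825  0.1048]
 [ 0.5266  0.0899]]
((211.69203186035156, 108.25885009765625), (11.376870155334473, 77.32585144042969), 81.32682800292969)
[[ 0.5119 -0.0126]
 [ 0.4963 -0.1383]
 [ 0.4786 -0.1363]
 [ 0.4941 -0.0092]] [np.float64(0.018062308290242), np.float64(0.12661641925991177), np.float64(0.01779259500889832), np.float64(0.12798746272762246)] [ 0.4952 -0.0741]
```

Emit:
apply_moves(
  steps=[1,2,-4,-2,2,4,-8,-4,3,6,-12,-4,3.4,6.8,-16,-4,3.4,6.8,-20,-4,3.4,6.8,-24,-4,3.4,6.8,-27,-4,3.4,6.8,-28,-4],
)

```text
clock: 2.15
position: [0.4459, -0.058, 0.0613]
ee_rot: [-0.0, 0.986, -0.169, -0.005]
contact_force: [-0.8, 0.2, -0.8]
width: 0.0855
gripper_force: 0.0
```

```bash
cat >> h.py <<'E'
EX=np.array([.9438,-.3305]);EY=np.array([.3305,.9438]);O=np.array([.5027,.120])
def jig(p): p=np.array(p)[:2]; return np.array([p@EX,p@EY])-O
def st():
    s=get_state(); q=s['ee_rot']; tx=np.degrees(2*np.arctan2(q[2],q[1])); print('t',s['clock'],'pos',s['position'].round(4),'jig mm',(jig(s['position'])*1e3).round(1),'toolx deg',round(tx,1),'F',s['contact_force'].round(1))
E
python3 - <<'E'
from h import *
st();c,i=pickle.load(open("w1.pkl","rb"))
print("tin",jig(pt("wrist",521*.64,188*.64,.031,c)),"bottle base",jig(pt("wrist",138*.64,133*.64,.0,c)))
c=calibration("wrist");i=get_image("wrist")
cv2.imwrite("pics/w2.png",cv2.resize(i[:,:,::-1],(640,480)))
E
```

```text
t 2.15 pos [ 0.4459 -0.058   0.0613] jig mm [-62.7 -27.4] toolx deg -19.5 F [-0.8  0.2 -0.8]
tin [-0.01565098 -0.22864496] bottle base [0.0123966  0.19073749]
```

View pics/w2.png

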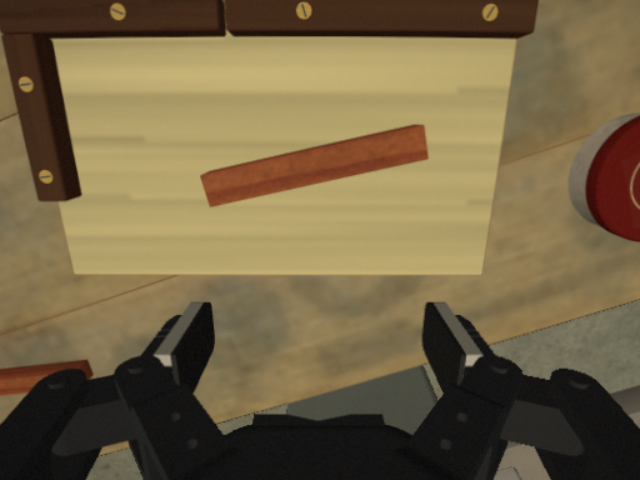

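The wrist view shows the fence square to the fingers. The blank runs from (205,190) to (425,140), and the fingertips stand clear in front of it.

Emit:
apply_moves(
  steps=[0.2,0,-2,0,0.2,0,-4,0,0.2,0,-5,0,0.2,0,-5.3,0,0.2,0,-5.5,0,0.2,0,-5.5,0],
)

```text
clock: 2.7
position: [0.4538, -0.0588, 0.0121]
ee_rot: [0.0, 0.986, -0.169, 0.001]
contact_force: [0.7, 0.4, -0.1]
width: 0.0857
gripper_force: 0.0
```

```bash
python3 - <<'E'
from h import *
st()
i=get_image("side")
cv2.imwrite("pics/s2.png",cv2.resize(i[150:270,160:310][:,:,::-1],None,fx=5,fy=5,interpolation=cv2.INTER_CUBIC)[:600,:800])
E
```

```text
t 2.7 pos [ 0.4538 -0.0588  0.0121] jig mm [-55.  -25.5] toolx deg -19.4 F [ 0.7  0.4 -0.1]
```

View pics/s2.png

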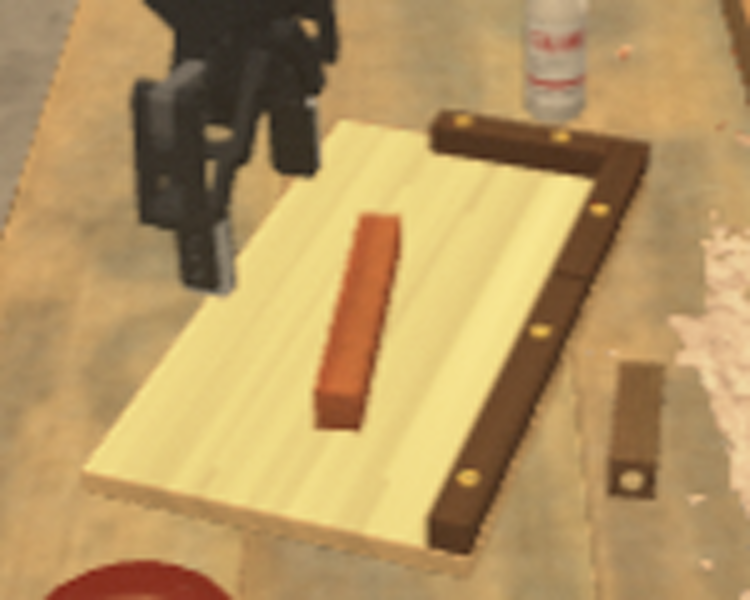

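The fingers stand over the board's front edge. The right tip is at crop (205,292), clear in front of the blank.

Emit:
apply_moves(
  steps=[0,0,0,0,0,0,0,0],
)

```text
clock: 2.92
position: [0.454, -0.0582, 0.0123]
ee_rot: [0.0, 0.986, -0.168, 0.001]
contact_force: [-0.5, 0.8, 1.6]
width: 0.0851
gripper_force: 0.0
```

```bash
python3 - <<'E'
from h import *
st()
for z in(.012,.018,.025,.03): print(z,jig(pt("side",201,208.4,z))*1e3)
E
```

```text
t 2.9167 pos [ 0.454  -0.0582  0.0123] jig mm [-55.  -24.9] toolx deg -19.3 F [-0.5  0.8  1.6]
0.012 [-83.3700634 -19.3700179]
0.018 [-79.44080197 -26.6480909 ]
0.025 [-74.85666363 -35.13917607]
0.03 [-71.5822791 -41.2042369]
```

Emit:
apply_moves(
  steps=[0,0,-0.3,0,0,0,-0.6,0,0,0,-0.6,0],
)

```text
clock: 3.17
position: [0.4528, -0.0577, 0.005]
ee_rot: [0.0, 0.986, -0.168, -0.0]
contact_force: [-0.3, 0.7, 0.0]
width: 0.0854
gripper_force: 0.0
```

```bash
python3 - <<'E'
from h import *
st()
def proj(n,p):
    c=calibration(n);_,d=ray(n,c['cx'],c['cy'],c)
    # R columns via rays
    R=np.stack([ray(n,c['cx']+c['fx']*1e-3,c['cy'],c)[1]-d,ray(n,c['cx'],c['cy']+c['fy']*1e-3,c)[1]-d],1)*1000
    M=np.column_stack([R[:,0],R[:,1],d]); v=np.linalg.solve(M,np.array(p)-c['xyz']); x,y=v[:2]/v[2]; s=1+c['k1']*(x*x+y*y)
    return np.array([c['cx']+c['fx']*x*s,c['cy']+c['fy']*y*s]).round(1)
def W(X,Y,z): return np.append(EX*(X+O[0])+EY*(Y+O[1]),z)
J=jig(get_state()['position'])
for n in("side","scene"):
    i=get_image(n); hsv=cv2.cvtColor(i,cv2.COLOR_RGB2HSV)
    for sgn in(1,-1):
        e=proj(n,W(J[0],J[1]+sgn*.05,.02)); print(n,sgn,'expected tip px',e)
    roi=np.zeros(i.shape[:2],np.uint8); 
    x0,y0,x1,y1=(180,100,235,225) if n=="side" else (200,100,420,240)
    roi[y0:y1,x0:x1]=((hsv[...,2]<70)&(hsv[...,1]<90))[y0:y1,x0:x1]
    ct,_=cv2.findContours(roi,cv2.RETR_EXTERNAL,cv2.CHAIN_APPROX_NONE)
    for c in sorted(ct,key=cv2.contourArea)[-3:]:
        c=c[:,0]; print(len(c),c.min(0),c.max(0),'lowest',c[c[:,1].argmax()])
    cv2.imwrite(f"raw_{n}2.png",i[:,:,::-1])
a=cv2.imread("raw_side2.png")[100:250,150:300];b=cv2.imread("raw_scene2.png")[100:250,220:370]
cv2.imwrite("pics/m2.png",cv2.resize(np.hstack([a,b]),(800,400),interpolation=cv2.INTER_CUBIC))
E
```

```text
t 3.1667 pos [ 0.4528 -0.0577  0.005 ] jig mm [-56.2 -24.8] toolx deg -19.3 F [-0.3  0.7  0. ]
side 1 expected tip px [219.7 196.5]
side -1 expected tip px [201.4 222.8]
48 [201 121] [222 128] lowest [209 128]
35 [224 112] [234 124] lowest [233 124]
304 [185 126] [226 209] lowest [198 209]
scene 1 expected tip px [279.3 212.4]
scene -1 expected tip px [326.5 203. ]
8 [219 101] [223 103] lowest [220 103]
124 [295 101] [332 111] lowest [315 111]
818 [200 100] [399 196] lowest [280 196]
```

View pics/m2.png

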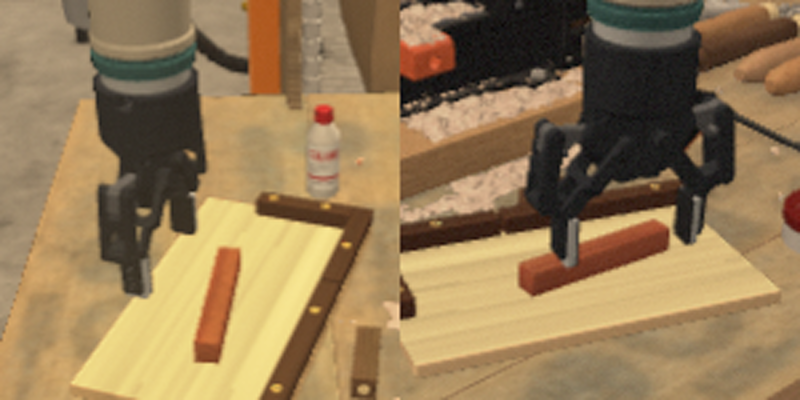

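Both views show the tips hanging about 25–30 mm above where they should be. In the combined crop they are at (140,292) in the side view and (570,262) and (690,242) in the scene view. I'll go lower in small steps and watch the force.

Emit:
apply_moves(
  steps=[0,0,-0.3,0,0,0,-0.6,0,0,0,-0.9,0,0,0,-1.2,0,0,0,-1.2,0],
)

```text
clock: 3.68
position: [0.4527, -0.0577, -0.0073]
ee_rot: [-0.0, 0.986, -0.168, -0.001]
contact_force: [-0.0, -0.5, 0.7]
width: 0.0856
gripper_force: 0.0
```

```bash
python3 - <<'E'
from h import *
st()
for n,(x0,y0,x1,y1) in dict(side=(180,160,235,235),scene=(260,150,345,230)).items():
    i=get_image(n); hsv=cv2.cvtColor(i,cv2.COLOR_RGB2HSV)
    roi=np.zeros(i.shape[:2],np.uint8); roi[y0:y1,x0:x1]=((hsv[...,2]<70)&(hsv[...,1]<90))[y0:y1,x0:x1]
    ct,_=cv2.findContours(roi,cv2.RETR_EXTERNAL,cv2.CHAIN_APPROX_NONE)
    for c in sorted(ct,key=cv2.contourArea)[-2:]:
        c=c[:,0]; print(n,len(c),'lowest',c[c[:,1].argmax()])
E
```

```text
t 3.6833 pos [ 0.4527 -0.0577 -0.0073] jig mm [-56.4 -24.9] toolx deg -19.3 F [-0.  -0.5  0.7]
side 5 lowest [215 187]
side 225 lowest [199 214]
scene 1 lowest [286 197]
scene 320 lowest [280 202]
```

Emit:
apply_moves(
  steps=[0,0,-0.3,0,0,0,-0.6,0,0,0,-0.8,0,0,0,-1.0,0,0,0,-1.0,0],
)

```text
clock: 4.2
position: [0.4529, -0.0578, -0.017]
ee_rot: [-0.0, 0.986, -0.168, -0.0]
contact_force: [-0.3, 0.2, -0.1]
width: 0.0854
gripper_force: 0.0
```

Emit:
apply_moves(
  steps=[0,0,-0.2,0,0,0,-0.4,0,0,0,-0.4,0],
)

```text
clock: 4.45
position: [0.453, -0.0578, -0.0209]
ee_rot: [0.0, 0.986, -0.168, -0.0]
contact_force: [0.1, -0.8, -0.4]
width: 0.0856
gripper_force: 0.0
```

```bash
python3 - <<'E'
from h import *
st()
for n,(x0,y0,x1,y1) in dict(side=(180,160,235,235),scene=(260,150,345,230)).items():
    i=get_image(n); cv2.imwrite(f"raw_{n}3.png",i[:,:,::-1])
    hsv=cv2.cvtColor(i,cv2.COLOR_RGB2HSV)
    roi=np.zeros(i.shape[:2],np.uint8); roi[y0:y1,x0:x1]=((hsv[...,2]<70)&(hsv[...,1]<90))[y0:y1,x0:x1]
    c=big(roi)[:,0]; print(n,len(c),'lowest',c[c[:,1].argmax()])
E
```

```text
t 4.45 pos [ 0.453  -0.0578 -0.0209] jig mm [-56.  -24.9] toolx deg -19.3 F [ 0.1 -0.8 -0.4]
side 220 lowest [199 219]
scene 331 lowest [280 208]
```

Emit:
apply_moves(
  steps=[0,0,-0.2,0,0,0,-0.4,0,0,0,-0.4,0],
)

```text
clock: 4.8
position: [0.453, -0.0578, -0.0249]
ee_rot: [0.0, 0.986, -0.168, -0.0]
contact_force: [1.1, -0.1, -0.4]
width: 0.0853
gripper_force: 0.0
```

Emit:
apply_moves(
  steps=[0,0,-0.2,0,0,0,-0.3,0,0,0,-0.3,0],
)

```text
clock: 5.05
position: [0.453, -0.0578, -0.0278]
ee_rot: [0.0, 0.986, -0.168, -0.0]
contact_force: [-0.3, -0.4, 1.0]
width: 0.0852
gripper_force: 0.0
```

Emit:
apply_moves(
  steps=[0,0,-0.1,0,0,0,-0.2,0,0,0,-0.2,0],
)

```text
clock: 5.3
position: [0.4531, -0.0579, -0.0297]
ee_rot: [0.0, 0.986, -0.168, -0.0]
contact_force: [0.8, 0.4, -0.1]
width: 0.0851
gripper_force: 0.0
```

Emit:
apply_moves(
  steps=[0,0,-0.1,0,0,0,-0.2,0,0,0,-0.2,0],
)

```text
clock: 5.55
position: [0.4531, -0.0578, -0.0317]
ee_rot: [0.0, 0.986, -0.168, -0.0]
contact_force: [-0.6, -0.2, 0.2]
width: 0.0854
gripper_force: 0.0
```

Emit:
apply_moves(
  steps=[0,0,-0.1,0,0,0,-0.2,0,0,0,-0.2,0],
)

```text
clock: 5.8
position: [0.4531, -0.0578, -0.0338]
ee_rot: [0.0, 0.986, -0.168, -0.0]
contact_force: [-0.4, -0.0, -0.2]
width: 0.0852
gripper_force: 0.0
```

Emit:
apply_moves(
  steps=[0,0,-0.1,0,0,0,-0.2,0,0,0,-0.2,0],
)

```text
clock: 6.05
position: [0.4533, -0.0579, -0.0343]
ee_rot: [0.0, 0.986, -0.168, 0.0]
contact_force: [-2.9, 0.7, 14.1]
width: 0.0852
gripper_force: 7.2
```

```bash
python3 - <<'E'
from h import *
st()
for n,(x0,y0,x1,y1) in dict(side=(180,160,235,245),scene=(260,150,345,240)).items():
    i=get_image(n); cv2.imwrite(f"raw_{n}3.png",i[:,:,::-1])
    hsv=cv2.cvtColor(i,cv2.COLOR_RGB2HSV)
    roi=np.zeros(i.shape[:2],np.uint8); roi[y0:y1,x0:x1]=((hsv[...,2]<70)&(hsv[...,1]<90))[y0:y1,x0:x1]
    c=big(roi)[:,0]; print(n,len(c),'lowest',c[c[:,1].argmax()])
a=cv2.imread("raw_side3.png")[150:250,150:250];b=cv2.imread("raw_scene3.png")[150:250,250:350]
cv2.imwrite("pics/m3.png",cv2.resize(np.hstack([a,b]),(800,400),interpolation=cv2.INTER_CUBIC))
E
```

```text
t 6.05 pos [ 0.4533 -0.0579 -0.0343] jig mm [-55.7 -24.8] toolx deg -19.3 F [-2.9  0.7 14.1]
side 241 lowest [203 225]
scene 335 lowest [279 214]
```

View pics/m3.png

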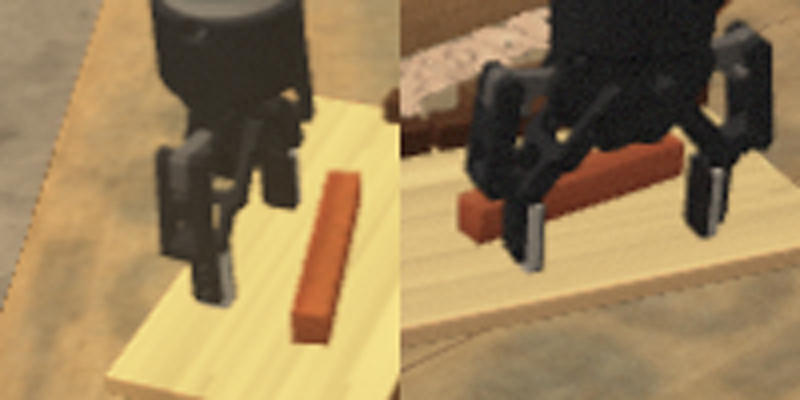

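The fingertips have reached the board: contact at z = -34 mm with 14 N upward. The blank lies just ahead of them, at crop (295–360, 170–345). I'll lift 6 mm and push towards the fence.

Emit:
apply_moves(
  steps=[0,0,0.4,0,0,0,0.8,0,0.5,-0.17,0.8,0,1,-0.35,0.8,0,1.5,-0.52,0.8,0,2,-0.7,0.8,0,2.5,-0.87,0.8,0,3,-1.05,0.8,0],
)

```text
clock: 6.82
position: [0.4838, -0.0686, -0.0278]
ee_rot: [0.0, 0.986, -0.168, -0.0]
contact_force: [-0.5, -0.3, 0.5]
width: 0.0855
gripper_force: 0.1
```

Emit:
apply_moves(
  steps=[0.5,-0.17,0,0,1,-0.35,0,0,1.5,-0.52,0,0,2,-0.7,0,0,2.5,-0.87,0,0,3,-1.05,0,0,3,-1.05,0,0],
)

```text
clock: 7.4
position: [0.515, -0.0795, -0.0274]
ee_rot: [0.0, 0.986, -0.168, 0.001]
contact_force: [0.6, 0.1, 0.1]
width: 0.0854
gripper_force: 0.0
```

```bash
cat >> h.py <<'E'
def look():
    st(); c=calibration("wrist"); i=get_image("wrist"); pickle.dump((c,i),open("w.pkl","wb"))
    q=proj("wrist",[EX[0]*(O[0]+.0)+EY[0]*O[1],EX[1]*O[0]+EY[1]*O[1],.012],c)
    m=blank_mask(i,(0,0,512,300)); c_,_=cv2.findContours(m,cv2.RETR_EXTERNAL,cv2.CHAIN_APPROX_NONE)
    for k in sorted(c_,key=cv2.contourArea)[-3:]:
        r=cv2.minAreaRect(k); b=np.array([jig(pt("wrist",u,v,.032,c))*1e3 for u,v in cv2.boxPoints(r)]); print('area',cv2.contourArea(k),'jig box mm',b.round(0).tolist())
def proj(n,p,c=None):
    c=c or calibration(n);_,d=ray(n,c['cx'],c['cy'],c)
    M=np.column_stack([(ray(n,c['cx']+c['fx']*1e-3,c['cy'],c)[1]-d)*1e3,(ray(n,c['cx'],c['cy']+c['fy']*1e-3,c)[1]-d)*1e3,d]); v=np.linalg.solve(M,np.array(p)-c['xyz']); x,y=v[:2]/v[2]; s=1+c['k1']*(x*x+y*y)
    return np.array([c['cx']+c['fx']*x*s,c['cy']+c['fy']*y*s])
E
python3 -c "from h import *; look()"
```

```text
t 7.4 pos [ 0.515  -0.0795 -0.0274] jig mm [  9.7 -24.8] toolx deg -19.3 F [0.6 0.1 0.1]
area 5625.0 jig box mm [[61.0, 82.0], [78.0, 77.0], [78.0, 20.0], [61.0, 22.0]]
area 14308.0 jig box mm [[45.0, 35.0], [45.0, -90.0], [20.0, -94.0], [20.0, 38.0]]
area 14893.5 jig box mm [[61.0, 20.0], [78.0, 18.0], [78.0, -128.0], [60.0, -133.0]]
```

Emit:
apply_moves(
  steps=[0.3,-0.1,0,0,0.6,-0.21,0,0,0.9,-0.31,0,0,1.2,-0.42,0,0,1.2,-0.42,0,0],
)

```text
clock: 7.87
position: [0.5263, -0.0834, -0.0275]
ee_rot: [0.0, 0.986, -0.168, 0.001]
contact_force: [1.0, -0.0, -0.2]
width: 0.0854
gripper_force: 0.0
```

Emit:
apply_moves(
  steps=[0.1,-0.03,0,0,0.2,-0.07,0,0,0.2,-0.07,0,0],
)

```text
clock: 8.12
position: [0.5273, -0.0838, -0.0276]
ee_rot: [0.0, 0.986, -0.168, -0.0]
contact_force: [0.7, -0.5, 0.7]
width: 0.0856
gripper_force: 0.1
```

```bash
python3 -c "from h import *; look()"
```

```text
t 8.1167 pos [ 0.5273 -0.0838 -0.0276] jig mm [ 22.7 -24.8] toolx deg -19.3 F [ 0.7 -0.5  0.7]
area 5538.0 jig box mm [[79.0, 80.0], [78.0, 20.0], [61.0, 22.0], [61.0, 85.0]]
area 14483.5 jig box mm [[58.0, 35.0], [58.0, -90.0], [33.0, -94.0], [33.0, 38.0]]
area 14905.0 jig box mm [[61.0, 20.0], [80.0, 17.0], [79.0, -131.0], [60.0, -136.0]]
```

Emit:
apply_moves(
  steps=[0.1,-0.03,0,0,0.2,-0.07,0,0,0.2,-0.07,0,0],
)

```text
clock: 8.42
position: [0.5296, -0.0846, -0.0275]
ee_rot: [0.0, 0.986, -0.168, 0.0]
contact_force: [-0.1, -0.3, 0.3]
width: 0.0855
gripper_force: 0.1
```

Emit:
apply_moves(
  steps=[0.1,-0.03,0,0,0.2,-0.07,0,0,0.2,-0.07,0,0],
)

```text
clock: 8.67
position: [0.5316, -0.0853, -0.0276]
ee_rot: [0.0, 0.986, -0.168, 0.0]
contact_force: [0.3, 0.1, 0.2]
width: 0.0853
gripper_force: 0.1
```

Emit:
apply_moves(
  steps=[0.1,-0.03,0,0,0.2,-0.07,0,0,0.2,-0.07,0,0],
)

```text
clock: 8.92
position: [0.5337, -0.086, -0.0275]
ee_rot: [0.0, 0.986, -0.168, 0.0]
contact_force: [0.4, -0.2, -0.7]
width: 0.0859
gripper_force: 0.1
```

```bash
python3 -c "from h import *; look()"
```

```text
t 8.9167 pos [ 0.5337 -0.086  -0.0275] jig mm [ 29.4 -24.8] toolx deg -19.3 F [ 0.4 -0.2 -0.7]
area 4.0 jig box mm [[80.0, 21.0], [80.0, 20.0], [80.0, 20.0], [80.0, 22.0]]
area 12.0 jig box mm [[80.0, -121.0], [80.0, -125.0], [79.0, -125.0], [79.0, -122.0]]
area 32932.0 jig box mm [[39.0, 93.0], [81.0, 82.0], [80.0, -132.0], [39.0, -144.0]]
```

Emit:
apply_moves(
  steps=[0.1,-0.03,0,0,0.2,-0.07,0,0,0.2,-0.07,0,0],
)

```text
clock: 9.22
position: [0.5339, -0.0861, -0.0277]
ee_rot: [-0.0, 0.986, -0.168, -0.001]
contact_force: [-2.8, 1.7, 3.1]
width: 0.0854
gripper_force: 1.8
```

Emit:
apply_moves(
  steps=[0.1,-0.03,0,0,0.1,-0.03,0,0],
)

```text
clock: 9.38
position: [0.5338, -0.086, -0.0278]
ee_rot: [-0.0, 0.986, -0.168, -0.002]
contact_force: [-5.6, 2.1, 4.2]
width: 0.0855
gripper_force: 2.9
```

The blank is seated on the fence (TCP at X = 29.5 mm with about 6 N reaction). Next I back off, lift, shut the fingers and go to the right end.

Emit:
apply_moves(
  steps=[-1,0.35,0,0,-2.4,0.83,0.3,0,-2.4,0.83,3,0,-2.4,0.83,6,0,-2,-2,6,0,-1.9,-5,6,0,-1.8,-7,6,0,-1.7,-9.5,6,0],
  jaw=255,
  newtons=20,
)

```text
clock: 10.05
position: [0.5199, -0.1828, 0.0329]
ee_rot: [0.0, 0.986, -0.168, 0.001]
contact_force: [0.3, 0.3, -0.3]
width: 0.0002
gripper_force: 0.0
```

Emit:
apply_moves(
  steps=[0,0,0,0,0,0,0,0,0,0,0,0,0,0,0,0],
)

```text
clock: 10.38
position: [0.5189, -0.1809, 0.0323]
ee_rot: [-0.0, 0.986, -0.168, -0.0]
contact_force: [-0.2, 0.4, -0.3]
width: 0.0002
gripper_force: 0.0
```

```bash
python3 -c "from h import *; look()"
```

```text
t 10.3833 pos [ 0.5189 -0.1809  0.0323] jig mm [  46.8 -119.2] toolx deg -19.3 F [-0.2  0.4 -0.3]
area 71.5 jig box mm [[174.0, -175.0], [175.0, -177.0], [162.0, -189.0], [161.0, -187.0]]
area 4380.0 jig box mm [[27.0, -185.0], [27.0, -258.0], [-18.0, -268.0], [-17.0, -190.0]]
area 13358.0 jig box mm [[80.0, 43.0], [80.0, -140.0], [40.0, -141.0], [40.0, 54.0]]
```

Emit:
apply_moves(
  steps=[-0.2,0.07,-1,0,-0.2,0.07,-2,0,-0.2,0.07,-3,0,-0.2,0.07,-3.6,0,-0.2,0.07,-3.9,0,-0.2,0.07,-3.9,0],
)

```text
clock: 10.93
position: [0.5166, -0.1807, -0.0077]
ee_rot: [-0.0, 0.986, -0.168, -0.001]
contact_force: [-0.6, 1.0, 0.3]
width: -0.0
gripper_force: 0.0
```

Emit:
apply_moves(
  steps=[0,0,-0.2,0,0,0,-0.4,0,0,0,-0.4,0],
)

```text
clock: 11.18
position: [0.5173, -0.1813, -0.0107]
ee_rot: [0.0, 0.986, -0.168, 0.0]
contact_force: [-0.6, -0.7, -0.9]
width: 0.0001
gripper_force: 0.0
```

Emit:
apply_moves(
  steps=[0,0,-0.2,0,0,0,-0.3,0,0,0,-0.3,0],
)

```text
clock: 11.43
position: [0.5172, -0.1812, -0.0136]
ee_rot: [0.0, 0.986, -0.168, -0.0]
contact_force: [-0.3, -0.3, 0.4]
width: -0.0003
gripper_force: 0.0
```

```bash
python3 - <<'E'
from h import *
st()
i=get_image("side"); cv2.imwrite("raw_side4.png",i[:,:,::-1])
cv2.imwrite("pics/s4.png",cv2.resize(i[150:270,160:310][:,:,::-1],None,fx=5,fy=5,interpolation=cv2.INTER_CUBIC))
E
```

```text
t 11.4333 pos [ 0.5172 -0.1812 -0.0136] jig mm [  45.3 -120.1] toolx deg -19.3 F [-0.3 -0.3  0.4]
```

View pics/s4.png

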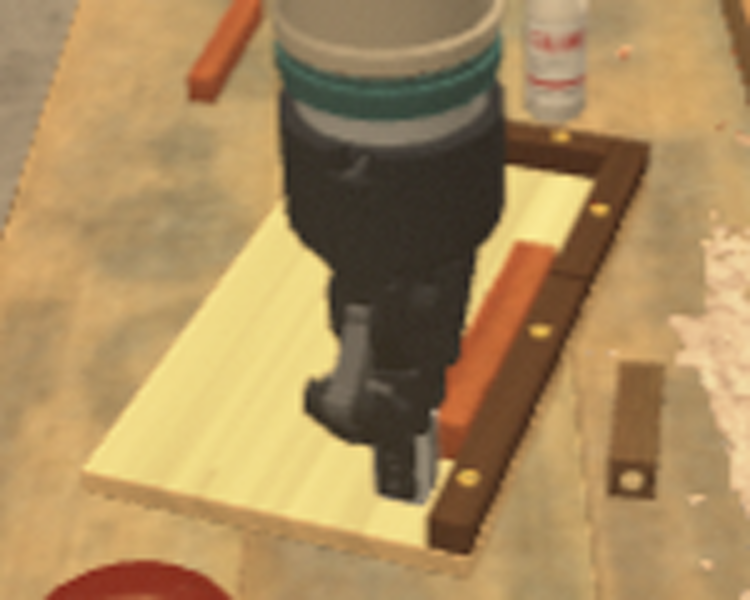

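The side view shows the blank flush along the fence from (535,245) to (455,450). The shut fingers stand just to the right of its end at (405,495). I'll now push along the fence.

Emit:
apply_moves(
  steps=[0.17,0.47,0,0,0.33,0.94,0,0,0.5,1.42,0,0,0.66,1.89,0,0,0.83,2.36,0,0,0.99,2.83,0,0,1.16,3.3,0,0,1.32,3.78,0,0],
)

```text
clock: 12.15
position: [0.5307, -0.1429, -0.0135]
ee_rot: [0.0, 0.986, -0.168, 0.0]
contact_force: [0.4, -0.3, 0.7]
width: -0.0002
gripper_force: 0.2
```

Emit:
apply_moves(
  steps=[0.17,0.47,0,0,0.33,0.94,0,0,0.5,1.42,0,0,0.66,1.89,0,0,0.83,2.36,0,0,0.99,2.83,0,0,1.16,3.3,0,0,1.32,3.78,0,0],
)

```text
clock: 12.82
position: [0.5438, -0.1051, -0.0136]
ee_rot: [0.0, 0.986, -0.168, -0.0]
contact_force: [-0.4, -0.1, -0.3]
width: 0.0004
gripper_force: 0.2
```

```bash
python3 -c "from h import *; look()"
```

```text
t 12.8167 pos [ 0.5438 -0.1051 -0.0136] jig mm [ 45.3 -39.5] toolx deg -19.3 F [-0.4 -0.1 -0.3]
area 14.0 jig box mm [[82.0, 48.0], [82.0, 43.0], [81.0, 43.0], [81.0, 48.0]]
area 20.5 jig box mm [[82.0, 37.0], [82.0, 30.0], [81.0, 31.0], [81.0, 37.0]]
area 25038.0 jig box mm [[82.0, 83.0], [82.0, -135.0], [40.0, -144.0], [40.0, 95.0]]
```

19 mm expected to go; advance 14 mm, then small steps with force checks.

Emit:
apply_moves(
  steps=[0.13,0.38,0,0,0.26,0.75,0,0,0.4,1.13,0,0,0.46,1.32,0,0,0.46,1.32,0,0],
)

```text
clock: 13.28
position: [0.5484, -0.0919, -0.0136]
ee_rot: [-0.0, 0.986, -0.168, 0.0]
contact_force: [-0.8, -0.3, 0.7]
width: 0.0001
gripper_force: 0.0
```

Emit:
apply_moves(
  steps=[0.03,0.1,0,0,0.07,0.19,0,0,0.07,0.19,0,0],
)

```text
clock: 13.53
position: [0.5489, -0.0904, -0.0136]
ee_rot: [0.0, 0.986, -0.168, -0.0]
contact_force: [-1.1, 0.5, -0.7]
width: 0.0001
gripper_force: 0.0
```

Emit:
apply_moves(
  steps=[0.03,0.1,0,0,0.07,0.19,0,0,0.07,0.19,0,0],
)

```text
clock: 13.78
position: [0.5497, -0.0885, -0.0135]
ee_rot: [0.0, 0.986, -0.168, 0.0]
contact_force: [-0.1, 0.4, -0.7]
width: -0.0003
gripper_force: 0.0
```

Emit:
apply_moves(
  steps=[0.03,0.1,0,0,0.07,0.19,0,0,0.07,0.19,0,0],
)

```text
clock: 14.03
position: [0.5504, -0.0867, -0.0136]
ee_rot: [0.0, 0.986, -0.168, -0.0]
contact_force: [-0.3, -0.1, 0.8]
width: -0.0001
gripper_force: 0.2
```

Emit:
apply_moves(
  steps=[0.03,0.1,0,0,0.07,0.19,0,0,0.07,0.19,0,0],
)

```text
clock: 14.28
position: [0.5505, -0.0865, -0.0136]
ee_rot: [0.002, 0.986, -0.167, -0.0]
contact_force: [-2.8, -6.1, -0.3]
width: -0.0003
gripper_force: 3.3
```

The left end is against the stop, with about 7 N reaction. Now I back off, lift and check from above.

Emit:
apply_moves(
  steps=[-0.3,-0.9,0,0,-1,-2.8,0,0,-1,-2.8,2,0,-1,-2.8,5,0,-3,-2,8,0,-5,-0.5,11,0,-7,1,14,0,-9,3,17,0],
)

```text
clock: 14.95
position: [0.46, -0.0547, 0.1576]
ee_rot: [-0.0, 0.986, -0.169, 0.0]
contact_force: [-0.0, 0.7, 0.2]
width: -0.0002
gripper_force: 0.0
```

Emit:
apply_moves(
  steps=[-1,2,3,0,-2,4,6,0,-2,4,6,0,-2,4,6,0],
  jaw=0,
)

```text
clock: 15.28
position: [0.4418, -0.0142, 0.2185]
ee_rot: [-0.0, 0.986, -0.167, 0.003]
contact_force: [-0.5, -1.1, -0.6]
width: 0.0481
gripper_force: 0.0
```

```bash
cat >> h.py <<'E'
def check():
    st(); c=calibration("wrist"); i=get_image("wrist"); pickle.dump((c,i),open("w.pkl","wb"))
    hsv=cv2.cvtColor(i,cv2.COLOR_RGB2HSV)
    m=((hsv[...,0]<14)&(hsv[...,1]>140)&(hsv[...,2]>105)).astype(np.uint8); roi=np.zeros_like(m)
    W=lambda X,Y,z: np.append(EX*(X+O[0])+EY*(Y+O[1]),z)
    cv2.fillConvexPoly(roi,np.int32([proj("wrist",W(x,y,.032),c) for x,y in((.025,-.08),(.068,-.08),(.068,.135),(.025,.135))]),1)
    k=big(cv2.morphologyEx(m*roi,cv2.MORPH_OPEN,np.ones((2,2))))
    b=np.array([jig(pt("wrist",u,v,.032,c))*1e3 for u,v in cv2.boxPoints(cv2.minAreaRect(k))])
    print('area',cv2.contourArea(k),b.round(1).tolist(),'centre',b.mean(0).round(1))
    for X in(35,45,50,55,58,59,60,61,62,63,65): 
        u=proj("wrist",W(X/1e3,.058,.032),c); v=proj("wrist",W(X/1e3,.02,.032),c);w=proj("wrist",W(X/1e3,.1,.032),c)
        print(X,[hsv[int(round(q[1])),int(round(q[0]))].tolist() for q in(v,u,w)])
E
python3 -c "from h import *; check()"
```

```text
t 15.2833 pos [ 0.4418 -0.0142  0.2185] jig mm [-81.1  12.6] toolx deg -19.2 F [-0.5 -1.1 -0.6]
area 1889.5 [[59.3, 119.9], [59.0, -7.2], [39.9, -7.5], [40.2, 121.5]] centre [49.6 56.7]
35 [[24, 97, 226], [24, 98, 223], [23, 102, 221]]
45 [[8, 179, 131], [9, 175, 141], [9, 179, 144]]
50 [[10, 173, 162], [11, 173, 150], [10, 175, 153]]
55 [[11, 176, 164], [11, 173, 161], [11, 176, 164]]
58 [[10, 176, 145], [10, 178, 149], [10, 171, 155]]
59 [[11, 161, 150], [9, 174, 141], [10, 173, 147]]
60 [[20, 106, 194], [10, 170, 102], [10, 167, 122]]
61 [[23, 103, 207], [12, 153, 80], [11, 145, 79]]
62 [[23, 104, 206], [13, 148, 81], [12, 145, 81]]
63 [[22, 103, 203], [13, 153, 80], [13, 155, 79]]
65 [[22, 102, 202], [13, 151, 81], [12, 144, 78]]
```

The blank reads as square to the fence, centred at (49.6, 56.7) mm and spanning 40–59 by -7 to 121. I'll give it one light final seating push against the fence with the open fingers.

Emit:
apply_moves(
  steps=[2,0,-3,0,4,0,-6,0,6,0.2,-9,0,8,0.4,-12,0,9.8,0.5,-15,0,9.8,0.5,-18,0,9.8,0.5,-19.8,0,9.8,0.5,-19.8,0],
  jaw=0,
)

```text
clock: 16.0
position: [0.5342, -0.0099, 0.0122]
ee_rot: [0.0, 0.986, -0.168, -0.007]
contact_force: [-1.1, -0.8, -0.9]
width: 0.085
gripper_force: 0.0
```

```bash
python3 -c "from h import *; st()"
```

```text
t 16.0 pos [ 0.5342 -0.0099  0.0122] jig mm [ 4.8 47.2] toolx deg -19.4 F [-1.1 -0.8 -0.9]
```

Emit:
apply_moves(
  steps=[0,0,-1,0,0,0,-2,0,0,0,-3,0,0,0,-3.5,0,0,0,-3.7,0,0,0,-3.7,0],
)

```text
clock: 16.5
position: [0.5389, -0.0098, -0.0187]
ee_rot: [0.0, 0.986, -0.168, -0.0]
contact_force: [0.2, -0.8, 0.3]
width: 0.0853
gripper_force: 0.0
```

```bash
python3 -c "from h import *; st()"
```

```text
t 16.5 pos [ 0.5389 -0.0098 -0.0187] jig mm [ 9.2 48.9] toolx deg -19.3 F [ 0.2 -0.8  0.3]
```

Down 9 mm more, then forward 17 mm (contact expected at 20 mm).

Emit:
apply_moves(
  steps=[0,0,-0.4,0,0,0,-0.9,0,0.4,-0.14,-0.9,0,0.8,-0.28,-0.9,0,1.2,-0.42,-0.9,0,1.6,-0.56,-0.9,0,1.6,-0.56,-0.9,0],
)

```text
clock: 17.08
position: [0.5569, -0.0159, -0.0273]
ee_rot: [0.0, 0.986, -0.168, 0.001]
contact_force: [1.4, 0.7, -1.1]
width: 0.0857
gripper_force: 0.0
```

Emit:
apply_moves(
  steps=[0.1,-0.03,0,0,0.2,-0.07,0,0,0.2,-0.07,0,0],
)

```text
clock: 17.33
position: [0.5572, -0.0161, -0.0275]
ee_rot: [0.0, 0.986, -0.168, 0.0]
contact_force: [-0.2, -0.1, -0.1]
width: 0.0855
gripper_force: 0.0
```

Emit:
apply_moves(
  steps=[0.1,-0.03,0,0,0.2,-0.07,0,0,0.2,-0.07,0,0],
)

```text
clock: 17.58
position: [0.5586, -0.0167, -0.0276]
ee_rot: [-0.0, 0.986, -0.168, -0.0]
contact_force: [-0.7, 0.2, -0.5]
width: 0.0853
gripper_force: 0.5
```

```bash
python3 -c "from h import *; st()"
```

```text
t 17.5833 pos [ 0.5586 -0.0167 -0.0276] jig mm [30.  48.9] toolx deg -19.4 F [-0.7  0.2 -0.5]
```

Emit:
apply_moves(
  steps=[0.1,-0.03,0,0,0.1,-0.03,0,0,0.1,-0.03,0,0],
)

```text
clock: 17.83
position: [0.5586, -0.0166, -0.0277]
ee_rot: [-0.0, 0.986, -0.168, -0.001]
contact_force: [-4.8, 1.7, 3.4]
width: 0.0852
gripper_force: 2.2
```

Emit:
apply_moves(
  steps=[-1,0.35,0,0,-2.5,0.87,0,0,-2.5,0.87,3,0,-2.5,0.87,7,0,-4,0.5,11,0,-6,0,15,0,-8,-0.5,19,0,-10,-1,22,0],
)

```text
clock: 18.5
position: [0.4617, -0.027, 0.1924]
ee_rot: [0.0, 0.986, -0.168, 0.002]
contact_force: [1.3, -0.8, 0.2]
width: 0.0855
gripper_force: 0.0
```

Emit:
apply_moves(
  steps=[-1,0,2,0,-2,0,3,0,-2,0,3,0,-2,0,3,0,-2,0,3,0,-2,0,3,0],
)

```text
clock: 19.0
position: [0.4412, -0.0265, 0.2183]
ee_rot: [-0.0, 0.986, -0.168, -0.002]
contact_force: [-0.1, -1.2, 0.3]
width: 0.0854
gripper_force: 0.0
```

```bash
cat > e.py <<'E'
from h import *
check(); c,i=pickle.load(open("w.pkl","rb")); hsv=cv2.cvtColor(i,cv2.COLOR_RGB2HSV)
W=lambda X,Y,z: np.append(EX*(X+O[0])+EY*(Y+O[1]),z)
for Y in range(112,128): 
    print(Y,[hsv[int(round(q[1])),int(round(q[0]))].tolist() for q in(proj("wrist",W(x,Y/1e3,.032),c) for x in(.044,.050,.056,.03))])
E
python3 e.py
```

```text
t 19.0 pos [ 0.4412 -0.0265  0.2183] jig mm [-77.6   0.8] toolx deg -19.3 F [-0.1 -1.2  0.3]
area 1871.5 [[41.1, 121.7], [59.2, 119.9], [58.6, -7.0], [40.6, -7.1]] centre [49.9 56.9]
35 [[23, 100, 220], [23, 100, 219], [23, 101, 215]]
45 [[9, 181, 131], [9, 176, 142], [9, 174, 141]]
50 [[11, 177, 150], [11, 176, 146], [9, 172, 145]]
55 [[10, 176, 158], [11, 176, 155], [11, 174, 157]]
58 [[10, 177, 144], [11, 176, 146], [10, 175, 150]]
59 [[10, 179, 140], [10, 173, 143], [10, 175, 146]]
60 [[11, 159, 151], [10, 178, 130], [9, 169, 122]]
61 [[22, 103, 203], [13, 162, 71], [12, 159, 74]]
62 [[23, 104, 204], [13, 149, 77], [12, 148, 76]]
63 [[23, 104, 204], [12, 152, 77], [13, 154, 78]]
65 [[22, 102, 202], [13, 152, 79], [14, 150, 75]]
112 [[10, 174, 145], [9, 175, 146], [10, 171, 160], [23, 101, 199]]
113 [[9, 174, 145], [9, 176, 146], [10, 171, 157], [23, 101, 200]]
114 [[10, 176, 145], [9, 175, 146], [11, 172, 151], [23, 101, 200]]
115 [[10, 176, 145], [9, 176, 146], [11, 172, 151], [23, 102, 200]]
116 [[10, 176, 146], [9, 174, 145], [11, 172, 148], [22, 104, 164]]
117 [[10, 175, 146], [9, 173, 143], [10, 174, 148], [16, 137, 67]]
118 [[10, 176, 145], [9, 174, 141], [11, 173, 153], [9, 170, 39]]
119 [[10, 175, 144], [9, 174, 141], [10, 173, 158], [10, 177, 39]]
120 [[10, 176, 146], [10, 174, 141], [10, 171, 157], [11, 170, 48]]
121 [[10, 175, 124], [10, 173, 152], [10, 168, 126], [11, 170, 48]]
122 [[10, 175, 124], [11, 167, 116], [11, 156, 90], [13, 161, 68]]
123 [[11, 160, 89], [13, 149, 77], [11, 156, 90], [13, 159, 77]]
124 [[12, 146, 77], [12, 152, 77], [13, 150, 78], [13, 157, 78]]
125 [[13, 159, 77], [12, 147, 78], [12, 152, 77], [12, 152, 79]]
126 [[13, 154, 78], [12, 147, 78], [12, 147, 80], [13, 150, 80]]
127 [[13, 157, 78], [13, 147, 78], [13, 157, 78], [13, 143, 80]]
```

The blank's red runs straight into the stop and fence tops with no dark gap, so it is seated, and the hand is 20 cm above the board.

```bash
python3 -c "from rig import *; print(sign_off())"
```

```text
the job is handed in; nothing more can be done
None
```

The long blank lies flat along the fence with its left end against the stop. The short blank, tin and bottle were not touched, the hand is clear, and the job was handed in at about 19 s.

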